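# Try, free and hold open the lid of a plaster caster's damp box

## Robot

A 6-joint arm with a two-finger parallel gripper is mounted at the origin on the work surface. World frame = base frame: x ahead of the robot, y to its left, z up, the work surface at z = 0. Lengths are in m, angles in degrees, forces in N, time in s.
With the tool pointing down it reaches from about 0.25 to 0.85 m from the base axis. Payload 12.5 kg.
Tool frame: the origin (TCP) lies between the finger pads; the fingertips stand 11 mm ahead of it and the grasp point (between the pads) lies 8 mm behind it; z points along the fingers, x is the direction in which the jaws open and shut, and the axes are right-handed (so a half turn about z gives the same grasp; the last joint's range is limited). The gripper opens to 93 mm and grips with 3 to 60 N. Pads are 15 mm wide; open, the fingers measure 128 mm over their backs; the gripper's body (75 mm by 188 mm) begins 65 mm behind the grasp point.
Start: joints at [-73.602, 20.094, 94.641, -0, 65.266, -4.847], TCP at [0.199, -0.513, 0.23] pointing down, gripper open.
Joint ranges: [-157.81, 157.81], [-45, 120.19], [0.68, 151.7], [-89.99, 269.99], [4.06, 180], [-164.3, 164.3]. Speed limits (degrees/s): [127.2, 127.2, 159.86, 180, 180, 180].

## Interface

Orientations are given as [roll, pitch, yaw] about the fixed x, y, z axes, in that order (R = Rz(yaw) Ry(pitch) Rx(roll)).
In Python, from rig import arm gives the robot as it stands.
- The arm moves only by the tool drive_tool, never from a script. Its argument "motion" is a list that holds one entry, the list of rows, each a list of 7 numbers: the shift along the tool's x, y, z normalised to -1 to 1, where 1 is 0.4 m, then the turn, a rotation vector about the tool's x, y, z normalised to -1 to 1, where 1 is 90 degrees, then the gripper's target within -1 to 1 (shut at 1, half-way at 0, fully open at -1). A call has exactly 5 rows; each row shifts and turns the pose as measured when the row begins, along the tool's axes as they then stand; what a row does not reach is not made up. A row lasts 1/10 s, in which the tool goes at most 50 mm and 8.59 degrees, less where a joint would pass 70% of its speed; a pose out of reach is approached as far as the arm can. A call with a number of a shift or a turn outside -1 to 1 is refused whole. A call with a gripper value outside its range is refused whole. The fingers move at their own pace and stop on an object; the grip force is fixed at half the most. Time passes only in rows, so rows that do not move let the fingers close, or fill a call up. It gives the time, the measured TCP pose, the force and the opening at its end, in the units of the state.
- arm.get_obs(): the state, without advancing time (a new reading comes with each control period).
- arm.snapshot(name): name is "side" or "top" or "wrist"; returns (picture, depth): 420x560x3 uint8, red, green, blue; 420x560 float32, m along the optical axis (not along the pixel's ray), 0 where there is no reading.
- arm.get_calibration(name): a dict with "fx", "fy", "cx", "cy" (pixels), "k1" (the pictures are not rectified: a ray, as slopes to the right and down, at radius r is drawn at 1 + k1 r^2 times it, then the intrinsics apply), "camera_from_world" (4x4, takes a point from world to camera coordinates). Camera axes: x right, y down, z forward; pixel columns grow to the right and rows downward; lengths in m; the calibration is good to about 2 mm. A picture is of the moment at which its call begins: read the wrist's pose just before it. get_calibration takes no time and is no camera call; for the wrist camera it gives the pose at the moment of the call.
- arm.job_done(): hands the job in, once; it reports no verdict.
The state is a dict: "time_s": time; "joints": joint angles; "qd": joint speeds; "effort": joint torques, N m; "tool_pos": TCP position; "tool_rot": TCP orientation; "contact_force": force on the tool from outside, world axes, zero at the start; "torque": the same for the moment, N m; "width": opening from 0.0 (shut) to 1.0 (fully open).
Only numpy, scipy, OpenCV 4.12 (cv2) and the standard library are available. Lean on these libraries where they do the work, as an engineer would, in place of code of your own. Each camera call takes 0.05 s, during which the arm holds its last target. There are 200 camera calls.

## Task

Hold the plywood damp box open so that the plaster casts in it can be lifted out. First tug the lid up by its bar handle, before pushing the black catch slide, to find out whether the worn catch has caught; if it has, push the slide all the way along to free it. Then raise the lid to about 45 degrees and finish while still holding it there by the handle, with the plaster block and the jar band beside the box left where they are.

Things in the scene. Friction and masses are not known exactly. Their poses are not given: they have to be found in the camera images.
- chest: Plywood damp box fixed to the bench, 200 (x) x 260 (y) x 100 mm high without its lid. Origin: centre of its underside. Its +x points from the hinge side (nearest the robot) to the catch side (away from the robot), +y along its width, z up. Its lid is 10 mm plywood, top face 110 mm above the bench when shut, and ends flush with the +x wall.
- lid (a joint): Lid angle in rad: 0 shut, 0.785 is 45 degrees, stop 1.9; the catch side rises. The lid (about 0.4 kg with handle) falls shut when let go. If caught, it lifts only about 0.036 rad (6 mm at the handle), then is stopped hard; if not, it opens against its weight alone (2 to 3 N at the handle). Whether it is caught differs from start to start and cannot be seen.
- handle (a point): Round steel bar on the lid: 10 mm thick, 110 mm long along the chest's y, a post at each end, clear below between them. Origin: middle of the bar's axis, 40 mm above the lid's top face; 165 mm from the hinge line towards the catch side and 50 mm above it when shut. Axes as the chest's when shut; they turn with the lid (x tips up as it opens).
- lid_hinge (a point): Middle of the lid's hinge line, which runs along the chest's y on the box's rim on the robot's side, 100 mm above the bench. Axes as the chest's.
- slide_top (a point): Top centre of the catch slide's black knob: 14 x 14 mm, standing 30 mm up out of the top of the catch case. Origin at its top, 138 mm above the bench; axes as the chest's. Before it is pushed it stands about 30 mm to the chest's -y side of mid-width and 30 mm beyond the lid's edge.
- slide (a joint): Travel of the catch slide in m along the chest's +y: starts at 0 to 0.003, end stop at 0.022. It moves against 2 to 4 N of friction and stays where it is left. Pushed to its end stop (past 0.020) it has freed a caught catch, which then stays free; pushing it when the catch is free does nothing.
- plaster_block: Bystander: loose block of cast plaster 90 x 70 x 45 mm beside the box. Origin: centre of its underside.
- jar_band: Bystander: loose brass jar band, 90 mm across and 14 mm high, lying flat beside the box. Origin: centre of its underside.
- case_top (a point): Centre of the top of the dark steel catch case on the outside of the box's +x wall: 48 mm in x, 100 mm in y, top 108 mm above the bench. Axes as the chest's. A thin steel tongue on the lid's edge dips into it at mid-width, standing 3 mm above the lid's top.

How it is judged:
By the outcome, as a careful person would: the job done as asked, in the order asked, and still so for the second after the job is handed in, while the arm keeps its last pose, push and grip.
It also fails if it takes over 51 s, if anything falls off the work surface, if the arm or the gripper's body presses on something with over 40 N, if the wrist force passes 120 N, or if a joint passes its speed limit or range.

## Working session

There is one attempt and no reset: what is moved stays moved. The work goes in short steps, Python scripts to look and compute and a tool call to move; the robot and the scene stay as the last step left them, time stands still between calls to the robot, and variables do not carry over. Pictures are saved under pics/ and viewed, about 8 in all and at most 12, crops included, and the job is handed in when it is done.

Besides the shell and the picture viewer there is one more tool, called after "Request:" in YAML: its name, and indented under it one key for each argument. drive_tool: Moves the arm, as the interface text tells. Its arguments: {"type":"object","properties":{"motion":{"type":"array","items":{"type":"array","items":{"type":"array","items":{"type":"number","minimum":-1,"maximum":1}}}}},"required":["motion"]}

```bash
ls; mkdir -p pics
python3 - <<'E'
from rig import arm
import cv2,numpy as np
for n in("top","side"):
    p,d=arm.snapshot(n); np.save(f"pics/{n}_d.npy",d); cv2.imwrite(f"pics/{n}0.png",p[:,:,::-1])
    c=arm.get_calibration(n); print(n,c)
print(arm.get_obs())
E
```

```text
pics
top {'fx': 476.7677131774734, 'fy': 476.7677131774734, 'cx': 268.94657648259073, 'cy': 212.39584566552764, 'k1': -0.16655584741446072, 'camera_from_world': array([[-0.10354882, -0.99462228,  0.00203972,  0.08787361],
       [-0.97440437,  0.10103213, -0.2008199 ,  0.56143665],
       [ 0.19953387, -0.02278218, -0.97962605,  0.94327863],
       [ 0.        ,  0.        ,  0.        ,  1.        ]])}
side {'fx': 485.54530609342856, 'fy': 485.54530609342856, 'cx': 283.33507405787475, 'cy': 218.65285379300988, 'k1': -0.09009649354590332, 'camera_from_world': array([[-0.78238754, -0.62279036,  0.00138065,  0.47748377],
       [-0.43240762,  0.54161893, -0.7208832 ,  0.29966482],
       [ 0.44821132, -0.56460704, -0.6930552 ,  0.94363673],
       [ 0.        ,  0.        ,  0.        ,  1.        ]])}
{'time_s': 0.1, 'joints': array([-7.36019728e+01,  2.01197589e+01,  9.46721747e+01,  6.42347819e-04,
        6.52659679e+01, -4.84850334e+00]), 'qd': array([-0.10424584, -0.09061452, -0.03974094, -0.01577833, -0.02112999,
        0.01947491]), 'effort': array([ 8.18947356e-04, -4.98028922e+01, -2.85704237e+01,  7.00149173e-02,
        2.39066337e-02, -4.13890916e-05]), 'tool_pos': array([ 0.19924224, -0.51233006,  0.22917687]), 'tool_rot': array([-1.79994525e+02,  5.76450651e-02, -6.87537358e+01]), 'contact_force': array([0.60709231, 0.095457  , 0.14767898]), 'torque': array([-0.01651942, -0.03581598,  0.01567442]), 'width': 0.9976713369319108}
```

View pics/top0.png

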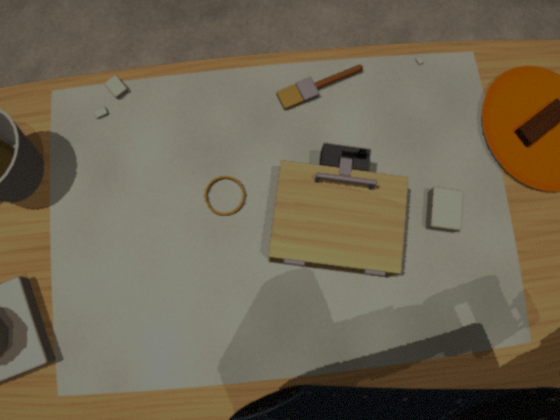

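View pics/side0.png

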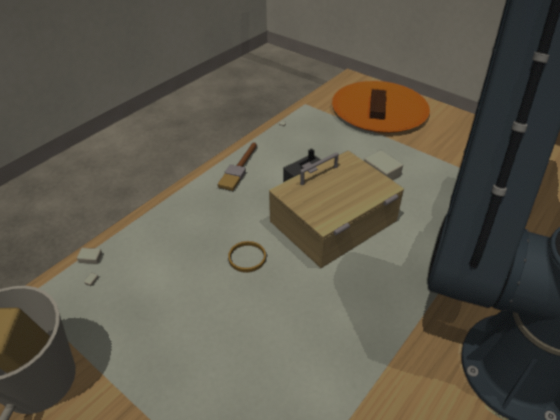

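The top view shows lid corners at about (280,162), (408,174), (402,274) and (271,261). The handle runs from about (317,178) to (375,184), the catch case is near (345,156), the ring is at (225,196) and the block at (446,209). I'll enlarge it.

```bash
python3 - <<'E'
import cv2
p=cv2.imread("pics/top0.png")[130:290,260:420]
cv2.imwrite("pics/topc.png",cv2.convertScaleAbs(cv2.resize(p[0:80],None,fx=5,fy=5,interpolation=cv2.INTER_CUBIC),alpha=1.6,beta=20))
E
cat > h.py <<'E'
from rig import arm
import cv2,numpy as np
from scipy.spatial.transform import Rotation as R
def ray(c,uv):
    s=(np.array(uv,float)-[c["cx"],c["cy"]])/[c["fx"],c["fy"]]; q=s.copy()
    for _ in range(20): q=s/(1+c["k1"]*(q@q))
    M=c["camera_from_world"]; o=-M[:3,:3].T@M[:3,3]; return o,M[:3,:3].T@np.r_[q,1]
def atz(c,uv,z):
    o,d=ray(c,uv); return o+d*(z-o[2])/d[2]
def proj(c,P):
    M=c["camera_from_world"]; p=M[:3,:3]@P+M[:3,3]; q=p[:2]/p[2]; q=q*(1+c["k1"]*(q@q)); return q*[c["fx"],c["fy"]]+[c["cx"],c["cy"]]
E
python3 - <<'E'
from h import *
c=arm.get_calibration("top")
for n,uv,z in [("c1",(280,162),.11),("c2",(408,174),.11),("c3",(402,273),.11),("c4",(271,261),.11),("h1",(317,177),.15),("h2",(376,183),.15),("knob",(363,153),.138),("ring",(225,196),.014),("blk",(446,209),.045)]: print(n,atz(c,uv,z).round(4))
d=np.load("pics/top_d.npy")
for uv in [(346,177),(363,153),(340,220)]:
    o,r=ray(c,uv);print(uv,(o+r*d[uv[1],uv[0]]).round(4))
E
```

```text
c1 [ 0.6583 -0.0025  0.11  ]
c2 [ 0.6072 -0.2614  0.11  ]
c3 [ 0.4088 -0.2169  0.11  ]
c4 [0.4602 0.0366 0.11  ]
h1 [ 0.6084 -0.0681  0.15  ]
h2 [ 0.5851 -0.1812  0.15  ]
knob [ 0.6519 -0.1678  0.138 ]
ring [0.623  0.1211 0.014 ]
blk [ 0.5376 -0.3557  0.045 ]
(346, 177) [ 0.6015 -0.1233  0.1551]
(363, 153) [ 0.6505 -0.1668  0.1423]
(340, 220) [ 0.527  -0.1083  0.109 ]
```

View pics/topc.png

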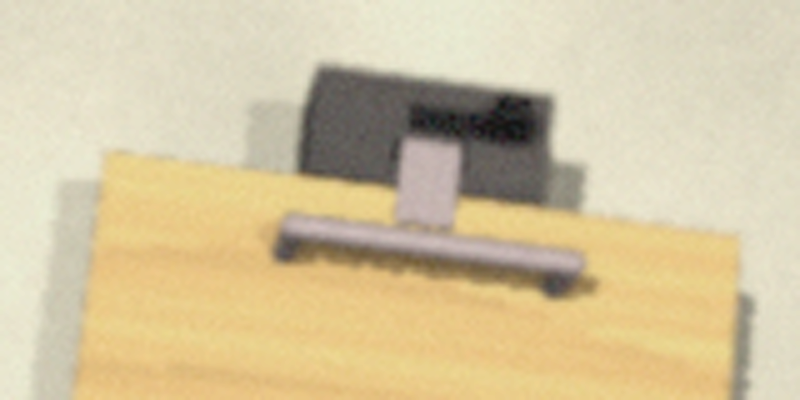

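Crop: the handle's bar runs from (285,222) to (580,265), the dark knob is near (515,105) and the tongue is at (430,180). Chest yaw is about -11.2°, the handle is at (0.597,-0.124) and the knob near (0.655,-0.166). All of these agree with the given dimensions. Next I'll write a step planner.

```bash
cat >> h.py <<'E'
yaw=-11.2; C=R.from_euler("z",yaw,degrees=True); hinge=np.array([.4355,-.0917,.1])
def handle(th): # bar position at lid angle (deg)
    return hinge+C.apply(R.from_euler("y",-th,degrees=True).apply([.165,0,.05]))
def rotat(th): return C*R.from_euler("y",-th,degrees=True)*R.from_euler("x",180,degrees=True)
def tcp(bar,rot): return bar+rot.apply([0,0,.008])
def plan(P,rot,n=5,v=.045,w=8.):
    o=arm.get_obs(); p=o["tool_pos"]; r=R.from_euler("xyz",o["tool_rot"],degrees=True)
    print("t",o["time_s"],"pos",p.round(4),"rot",o["tool_rot"].round(1),"F",o["contact_force"].round(1),"w",round(o["width"],3))
    print("err tool mm",(r.inv().apply(P-p)*1000).round(1),"rot",np.degrees((r.inv()*rot).as_rotvec()).round(1))
    for i in range(n):
        d=P-p; e=(r.inv()*rot).as_rotvec(); k=max(np.linalg.norm(d)/v,np.degrees(np.linalg.norm(e))/w,1)
        print((r.inv().apply(d)/k/.4).round(3).tolist(),(np.degrees(e)/k/90).round(3).tolist()); p=p+d/k; r=r*R.from_rotvec(e/k)
E
python3 -c "
from h import *
P=tcp(handle(0),rotat(0));P[2]=.25;print(P);plan(P,rotat(0),15)"
```

```text
[ 0.5973576  -0.12374867  0.25      ]
t 0.1 pos [ 0.1992 -0.5123  0.2292] rot [-1.80e+02  1.00e-01 -6.88e+01] F [0.6 0.1 0.1] w 0.998
err tool mm [-217.9 -511.9  -20.6] rot [ -0.    0.  -57.6]
[-0.044, -0.103, -0.004] [-0.0, 0.0, -0.052]
[-0.036, -0.107, -0.004] [-0.0, 0.0, -0.052]
[-0.027, -0.109, -0.004] [-0.0, 0.0, -0.052]
[-0.018, -0.111, -0.004] [-0.0, 0.0, -0.052]
[-0.009, -0.112, -0.004] [-0.0, 0.0, -0.052]
[0.0, -0.112, -0.004] [-0.0, 0.0, -0.052]
[0.01, -0.112, -0.004] [-0.0, 0.0, -0.052]
[0.019, -0.111, -0.004] [-0.0, 0.0, -0.052]
[0.027, -0.109, -0.004] [-0.0, 0.0, -0.052]
[0.036, -0.106, -0.004] [-0.0, 0.0, -0.052]
[0.045, -0.103, -0.004] [-0.0, 0.0, -0.052]
[0.053, -0.099, -0.004] [-0.0, 0.0, -0.052]
[0.023, -0.035, -0.002] [-0.0, 0.0, -0.019]
[0.0, 0.0, 0.0] [-0.0, 0.0, -0.0]
[0.0, 0.0, 0.0] [-0.0, -0.0, -0.0]
```

Request:
drive_tool:
  motion:
    - [[-0.044,-0.103,-0.015,0,0,-0.055,0.2],[-0.036,-0.107,-0.015,0,0,-0.055,0.2],[-0.027,-0.109,-0.01,0,0,-0.055,0.2],[-0.018,-0.111,-0.004,0,0,-0.055,0.2],[-0.009,-0.112,-0.004,0,0,-0.055,0.2]]

```text
time_s: 0.6
tool_pos: [0.359, -0.35, 0.2473]
tool_rot: [-179.9, 0.2, -43.6]
contact_force: [-0.3, -1.0, 0.1]
width: 0.619
```

Request:
drive_tool:
  motion:
    - [[0,-0.112,-0.004,0,0,-0.055,0.2],[0.01,-0.112,-0.004,0,0,-0.055,0.2],[0.019,-0.111,-0.004,0,0,-0.055,0.2],[0.027,-0.109,-0.004,0,0,-0.055,0.2],[0.036,-0.106,0,0,0,-0.055,0.2]]

```text
time_s: 1.1
tool_pos: [0.5164, -0.177, 0.2537]
tool_rot: [-179.9, 0.2, -17.8]
contact_force: [-1.0, -1.0, 0.4]
width: 0.398
```

```bash
python3 -c "
from h import *
P=tcp(handle(0),rotat(0));P[2]=.25;plan(P,rotat(0))"
```

```text
t 1.1 pos [ 0.5164 -0.177   0.2537] rot [-179.9    0.2  -17.8] F [-1.  -1.   0.4] w 0.398
err tool mm [ 60.8 -75.4   3.7] rot [-0.2  0.2 -6.6]
[0.071, -0.088, 0.004] [-0.001, 0.001, -0.034]
[0.075, -0.084, 0.004] [-0.001, 0.001, -0.034]
[0.012, -0.012, 0.001] [-0.0, 0.0, -0.005]
[0.0, 0.0, 0.0] [0.0, -0.0, -0.0]
[0.0, 0.0, 0.0] [-0.0, -0.0, -0.0]
```

Request:
drive_tool:
  motion:
    - [[0.071,-0.088,0.004,0,0,-0.034,0.2],[0.075,-0.084,0.004,0,0,-0.034,0.2],[0.012,-0.012,0,0,0,-0.005,0.2],[0,0,0,0,0,0,0.2],[0,0,0,0,0,0,0.2]]

```text
time_s: 1.6
tool_pos: [0.6013, -0.1161, 0.2484]
tool_rot: [-179.8, 0.4, -10.5]
contact_force: [-0.6, 0.2, 0.0]
width: 0.401
```

Run:
```python
from h import *
P=tcp(handle(0),rotat(0));P[2]=.25;plan(P,rotat(0),2)
c=arm.get_calibration("wrist");p,d=arm.snapshot("wrist");cv2.imwrite("pics/w1.png",p[:,:,::-1])
k=C.apply([.13,-.03,0])
for n,q in [("bar",handle(0)),("b-",handle(0)+C.apply([0,-.055,0])),("b+",handle(0)+C.apply([0,.055,0])),("knob",np.array([.5336,-.1111,.138])+k)]: print(n,proj(c,q).round(0))
```

```text
t 1.6 pos [ 0.6013 -0.1161  0.2484] rot [-179.8    0.4  -10.5] F [-0.6  0.2  0. ] w 0.401
err tool mm [-2.5  8.3 -1.6] rot [-0.2  0.4  0.7]
[-0.006, 0.021, -0.004] [-0.002, 0.004, 0.008]
[0.0, 0.0, 0.0] [0.0, 0.0, -0.0]
bar [274. 232.]
b- [273. 301.]
b+ [275. 156.]
knob [357. 266.]
```

View pics/w1.png

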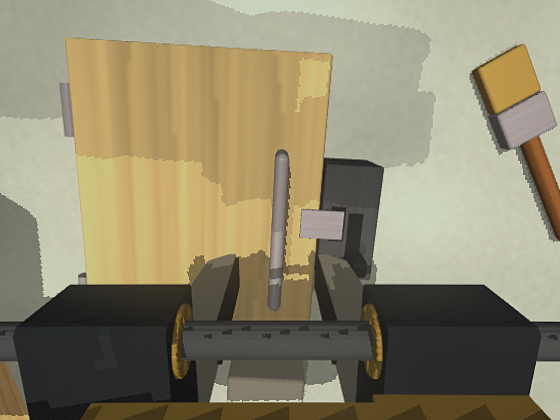

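Wrist view: the bar runs from (281,152) to (274,305), with the knob top at about (361,262). Both are about 4 px (3 mm) further in +x than predicted, and the bar is turned by 1-2° against it. The fingers straddle the bar's line.

Run:
```python
from h import *
c=arm.get_calibration("wrist")
a=atz(c,(281.5,152),.15);b=atz(c,(274,306),.15);print(a,b,(a+b)/2,np.linalg.norm(a-b),np.degrees(np.arctan2(-(a-b)[0],(a-b)[1])))
for uv in [(66,38),(331,54),(86,285)]: print(atz(c,uv,.11))
print(handle(0))
c1,c2,c4=[atz(c,u,.11) for u in [(66,38),(331,54),(86,285)]]
print(np.degrees(np.arctan2(c2[1]-c1[1],c2[0]-c1[0])))
```

```text
[ 0.61306097 -0.06818477  0.15      ] [ 0.58646994 -0.18225807  0.15      ] [ 0.59976546 -0.12522142  0.15      ] 0.11713154455507767 -13.121599776687034
[0.47204686 0.03798488 0.11      ]
[ 0.66161598 -0.00768763  0.11      ]
[ 0.42376961 -0.15376062  0.11      ]
[ 0.5973576  -0.12374867  0.15      ]
-13.545997448726306
```

```bash
sed -i 's/yaw=-11.2/yaw=-12.5/; s/\[.4355,-.0917,.1\]/[.4379,-.0888,.1]/' h.py; python3 -c "
from h import *
P=tcp(handle(0),rotat(0));plan(P,rotat(0),5,.04)"
```

```text
t 1.65 pos [ 0.6011 -0.1163  0.2485] rot [-179.8    0.4  -10.5] F [-0.7  0.9  0.1] w 0.4
err tool mm [1.000e-01 8.800e+00 1.065e+02] rot [-0.2  0.4  2. ]
[0.0, 0.008, 0.1] [-0.001, 0.001, 0.008]
[-0.0, 0.008, 0.1] [-0.001, 0.001, 0.008]
[-0.0, 0.005, 0.067] [-0.001, 0.001, 0.005]
[0.0, 0.0, 0.0] [-0.0, -0.0, -0.0]
[0.0, 0.0, 0.0] [-0.0, -0.0, -0.0]
```

Request:
drive_tool:
  motion:
    - [[0,0.022,0,0,0,0.02,0.2],[0,0,0.08,0,0,0,0.2],[0,0,0.08,0,0,0,0.2],[0,0,0.05,0,0,0,0.2],[0,0,0.025,0,0,0,0.2]]

```text
time_s: 2.15
tool_pos: [0.5966, -0.132, 0.1553]
tool_rot: [-179.9, 0.0, -13.3]
contact_force: [0.5, 0.2, 0.4]
width: 0.401
```

```bash
python3 -c "
from h import *
P=tcp(handle(0),rotat(0));plan(P,rotat(0),2,.04)"
```

```text
t 2.15 pos [ 0.5966 -0.132   0.1553] rot [-179.9    0.   -13.3] F [0.5 0.2 0.4] w 0.401
err tool mm [ 0.6 -7.9 13.3] rot [-0.1  0.  -0.8]
[0.001, -0.02, 0.033] [-0.001, 0.0, -0.009]
[0.0, 0.0, 0.0] [0.0, 0.0, 0.0]
```

Request:
drive_tool:
  motion:
    - [[0,-0.012,0.03,0,0,-0.006,0.2],[0,0,0.002,0,0,0,0.2],[0,0,0,0,0,0,0.2],[0,0,0,0,0,0,1],[0,0,0,0,0,0,1]]

```text
time_s: 2.65
tool_pos: [0.5977, -0.1292, 0.1437]
tool_rot: [-179.9, -0.1, -12.9]
contact_force: [-0.4, 0.0, 0.1]
width: 0.273
```

Request:
drive_tool:
  motion:
    - [[0,0,0,0,0,0,1],[0,0,0,0,0,0,1],[0,0,0,0,0,0,1],[0,0,0,0,0,0,1],[0,0,0,0,0,0,1]]

```text
time_s: 3.15
tool_pos: [0.5986, -0.1293, 0.1449]
tool_rot: [-179.9, -0.3, -12.9]
contact_force: [1.1, -0.7, -1.5]
width: 0.097
```

```bash
python3 -c "
from h import *
P=tcp(handle(0),rotat(0));plan(P,rotat(0),2,.04)"
```

```text
t 3.15 pos [ 0.5986 -0.1293  0.1449] rot [-179.9   -0.3  -12.9] F [ 1.1 -0.7 -1.5] w 0.097
err tool mm [-0.7 -4.7  2.9] rot [-0.1 -0.3 -0.4]
[-0.002, -0.012, 0.007] [-0.001, -0.003, -0.005]
[0.0, 0.0, 0.0] [0.0, 0.0, 0.0]
```

Bar gripped: the opening is 9 mm, which fits the 10 mm bar. Now a gentle tug.

Request:
drive_tool:
  motion:
    - [[0,0,-0.007,0,0,0,1],[0,0,-0.007,0,0,0,1],[0,0,-0.007,0,0,0,1],[0,0,-0.007,0,0,0,1],[0,0,-0.007,0,0,0,1]]

```text
time_s: 3.65
tool_pos: [0.5965, -0.1288, 0.1515]
tool_rot: [-179.9, 0.1, -13.0]
contact_force: [14.3, -3.8, -36.0]
width: 0.094
```

After 6.6 mm of lift it stopped hard, with a 36 N pull, against the 2–3 N expected if free. The catch has caught. I'll lower it, let go and go to the slide.

Request:
drive_tool:
  motion:
    - [[0,0,0.006,0,0,0,1],[0,0,0.006,0,0,0,1],[0,0,0.004,0,0,0,1],[0,0,0,0,0,0,1],[0,0,0,0,0,0,1]]

```text
time_s: 4.15
tool_pos: [0.5984, -0.1292, 0.146]
tool_rot: [-179.9, -0.1, -13.0]
contact_force: [0.7, -0.5, -1.4]
width: 0.097
```

Request:
drive_tool:
  motion:
    - [[0,0,0,0,0,0,0.2],[0,0,0,0,0,0,0.2],[0,0,0,0,0,0,0.2],[0,0,0,0,0,0,0.2],[0,0,0,0,0,0,0.2]]

```text
time_s: 4.65
tool_pos: [0.5986, -0.1292, 0.1471]
tool_rot: [-179.9, -0.2, -12.9]
contact_force: [-0.6, 0.0, -1.1]
width: 0.396
```

```bash
python3 -c "
from h import *
P=handle(0)+C.apply([.065,-.075,0]);P[2]=.25
print(handle(0)+C.apply([.065,-.03,0]),P);plan(P,rotat(0),5,.05)"
```

```text
[ 0.65595489 -0.16786999  0.15      ] [ 0.64621511 -0.21180331  0.25      ]
t 4.65 pos [ 0.5986 -0.1292  0.1471] rot [-179.9   -0.2  -12.9] F [-0.6  0.  -1.1] w 0.396
err tool mm [  65.3   69.6 -102.8] rot [-0.1 -0.2 -0.4]
[0.058, 0.062, -0.092] [-0.0, -0.001, -0.002]
[0.058, 0.062, -0.092] [-0.0, -0.001, -0.002]
[0.046, 0.05, -0.074] [-0.0, -0.001, -0.001]
[0.0, 0.0, 0.0] [0.0, -0.0, -0.0]
[0.0, 0.0, 0.0] [-0.0, -0.0, -0.0]
```

Request:
drive_tool:
  motion:
    - [[0,0,-0.08,0,0,0,1],[0,0.04,-0.08,0,0,0,1],[0.07,0.06,-0.03,0,0,0,1],[0.07,0.06,0,0,0,0,1],[0.02,0.015,0,0,0,0,1]]

```text
time_s: 5.15
tool_pos: [0.6455, -0.2132, 0.2265]
tool_rot: [-179.9, -0.1, -12.8]
contact_force: [-0.5, 0.6, -1.2]
width: 0.026
```

Run:
```python
from h import *
P=handle(0)+C.apply([.065,-.075,0]);P[2]=.21;plan(P,rotat(0),1,.05)
c=arm.get_calibration("wrist");p,d=arm.snapshot("wrist");cv2.imwrite("pics/w2.png",p[:,:,::-1])
print(proj(c,handle(0)+C.apply([.065,-.03,-.012])), proj(c,handle(0)))
```

```text
t 5.15 pos [ 0.6455 -0.2132  0.2265] rot [-1.799e+02 -1.000e-01 -1.280e+01] F [-0.5  0.6 -1.2] w 0.026
err tool mm [ 0.3 -1.4 16.5] rot [-0.1 -0.1 -0.3]
[0.001, -0.004, 0.041] [-0.001, -0.001, -0.003]
[276.13388024 157.65426698] [168.85602223 110.1718208 ]
```

View pics/w2.png

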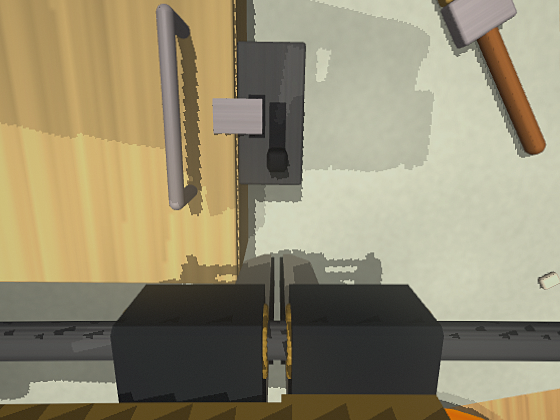

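Wrist view: the knob top is at (277,158), against a prediction of (276,158), and the closed fingers are centred on its x. I'll descend on its -y side.

Request:
drive_tool:
  motion:
    - [[0,0,0.09,0,0,0,1],[0,0,0.09,0,0,0,1],[0,0,0.045,0,0,0,1],[0,0,0.005,0,0,0,1],[0,0,0,0,0,0,1]]

```text
time_s: 5.7
tool_pos: [0.6457, -0.2123, 0.1324]
tool_rot: [-179.9, -0.2, -12.8]
contact_force: [0.3, 0.4, 0.6]
width: 0.006
```

```bash
python3 -c "
from h import *
P=handle(0)+C.apply([.065,-.055,0]);P[2]=.129;plan(P,rotat(0),2,.05)"
```

```text
t 5.7 pos [ 0.6457 -0.2123  0.1324] rot [-179.9   -0.2  -12.8] F [0.3 0.4 0.6] w 0.006
err tool mm [  0.2 -20.5   3.4] rot [-0.1 -0.2 -0.3]
[0.001, -0.051, 0.009] [-0.001, -0.002, -0.004]
[0.0, 0.0, 0.0] [-0.0, -0.0, -0.0]
```

Request:
drive_tool:
  motion:
    - [[0,-0.02,0.004,0,0,0,1],[0,-0.02,0,0,0,0,1],[0,-0.015,0,0,0,0,1],[0,-0.012,0,0,0,0,1],[0,-0.012,0,0,0,0,1]]

```text
time_s: 6.2
tool_pos: [0.6546, -0.179, 0.135]
tool_rot: [-180.0, -0.5, -12.8]
contact_force: [0.5, -1.9, -2.0]
width: 0.007
```

Request:
drive_tool:
  motion:
    - [[0,-0.012,0,0,0,0,1],[0,-0.012,0,0,0,0,1],[0,-0.01,0,0,0,0,1],[0,-0.01,0,0,0,0,1],[0,-0.01,0,0,0,0,1]]

```text
time_s: 6.7
tool_pos: [0.6584, -0.1636, 0.1353]
tool_rot: [179.3, -0.6, -12.8]
contact_force: [-7.9, -29.7, -1.3]
width: 0.004
```

```bash
python3 -c "
from h import *
P=handle(0)+C.apply([.065,-.03,0]);P[2]=.129;plan(P,rotat(0),1,.05)"
```

```text
t 6.7 pos [ 0.6584 -0.1636  0.1353] rot [179.3  -0.6 -12.8] F [ -7.9 -29.7  -1.3] w 0.004
err tool mm [-1.5  4.6  6.3] rot [ 0.7 -0.6 -0.3]
[-0.004, 0.012, 0.016] [0.008, -0.006, -0.003]
```

Request:
drive_tool:
  motion:
    - [[0,-0.011,0,0,0,0,1],[0,-0.011,0,0,0,0,1],[0,-0.011,0,0,0,0,1],[0,-0.005,0,0,0,0,1],[0,0,0,0,0,0,1]]

```text
time_s: 7.2
tool_pos: [0.658, -0.1647, 0.1355]
tool_rot: [177.9, -0.5, -13.0]
contact_force: [-0.2, 0.7, 0.7]
width: 0.003
```

Request:
drive_tool:
  motion:
    - [[0,0.03,0,0,0,0,1],[0,0.03,0,0,0,0,1],[0,0.03,-0.04,0,0,0,1],[0,0.02,-0.1,0,0,0,0.2],[0,0,-0.1,0,0,0,0.2]]

```text
time_s: 7.7
tool_pos: [0.6452, -0.2066, 0.2326]
tool_rot: [178.1, 0.0, -13.0]
contact_force: [0.2, -0.1, 0.9]
width: 0.127
```

Run:
```python
from h import *
P=tcp(handle(0),rotat(0));P[2]=.215;plan(P,rotat(0),5,.05)
c=arm.get_calibration("wrist");p,d=arm.snapshot("wrist");cv2.imwrite("pics/w3.png",p[:,:,::-1])
for s in(0,.018,.02,.022): print(s,proj(c,handle(0)+C.apply([.065,-.03+s,-.012])))
```

```text
t 7.7 pos [ 0.6452 -0.2066  0.2326] rot [178.1   0.  -13. ] F [ 0.2 -0.1  0.9] w 0.127
err tool mm [-63.5 -70.1  15.2] rot [ 1.9  0.  -0.5]
[-0.083, -0.091, 0.02] [0.011, 0.0, -0.003]
[-0.075, -0.084, 0.02] [0.01, 0.0, -0.003]
[0.0, 0.0, 0.0] [-0.0, 0.0, 0.0]
[0.0, 0.0, 0.0] [-0.0, -0.0, -0.0]
[0.0, 0.0, 0.0] [0.0, 0.0, 0.0]
0 [278.91265604 161.55028474]
0.018 [278.74084723 134.27803039]
0.02 [278.72130626 131.17091268]
0.022 [278.70167218 128.04790652]
```

View pics/w3.png

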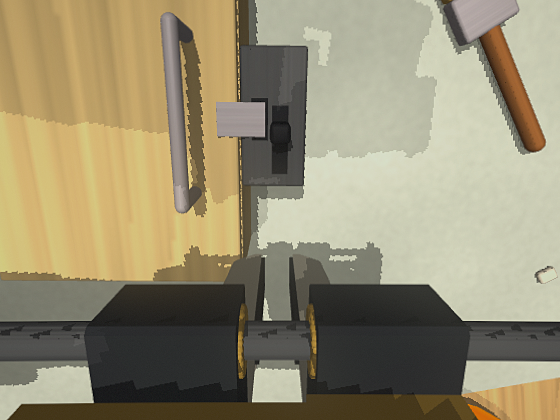

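The knob now stands at (280,132), about 20–22 mm along, and it met about 30 N at the end, so it is at its stop. I'll return to the handle; a lift will confirm.

Request:
drive_tool:
  motion:
    - [[-0.083,-0.091,0,0.02,0,0,0.2],[-0.072,-0.08,0,0,0,0,0.2],[0,0,0.03,0,0,0,0.2],[0,0,0,0,0,0,0.2],[0,0,0,0,0,0,0.2]]

```text
time_s: 8.25
tool_pos: [0.6031, -0.1281, 0.2348]
tool_rot: [179.9, -1.3, -13.2]
contact_force: [-0.2, 0.0, -0.2]
width: 0.399
```

```bash
python3 -c "
from h import *
P=tcp(handle(0),rotat(0));plan(P,rotat(0),4,.04)"
```

```text
t 8.25 pos [ 0.6031 -0.1281  0.2348] rot [179.9  -1.3 -13.2] F [-0.2  0.  -0.2] w 0.399
err tool mm [-6.8 -2.8 92.7] rot [ 0.1 -1.3 -0.7]
[-0.007, -0.003, 0.1] [0.001, -0.006, -0.003]
[-0.006, -0.003, 0.1] [0.001, -0.006, -0.003]
[-0.002, -0.001, 0.032] [0.0, -0.002, -0.001]
[0.0, 0.0, 0.0] [0.0, -0.0, -0.0]
```

Request:
drive_tool:
  motion:
    - [[-0.015,-0.006,0,0,-0.014,-0.008,0.2],[0,0,0.08,0,0,0,0.2],[0,0,0.08,0,0,0,0.2],[0,0,0.045,0,0,0,0.2],[0,0,0.012,0,0,0,0.2]]

```text
time_s: 8.75
tool_pos: [0.5993, -0.1282, 0.1473]
tool_rot: [179.9, 0.1, -12.4]
contact_force: [0.5, 0.5, 0.6]
width: 0.4
```

```bash
python3 -c "
from h import *
P=tcp(handle(0),rotat(0));plan(P,rotat(0),1,.04)"
```

```text
t 8.75 pos [ 0.5993 -0.1282  0.1473] rot [ 1.799e+02  1.000e-01 -1.240e+01] F [0.5 0.5 0.6] w 0.4
err tool mm [-1.1 -3.5  5.3] rot [0.1 0.1 0.1]
[-0.003, -0.009, 0.013] [0.002, 0.001, 0.001]
```

Request:
drive_tool:
  motion:
    - [[0,0,0.013,0,0,0,0.4],[0,0,0,0,0,0,1],[0,0,0,0,0,0,1],[0,0,0,0,0,0,1],[0,0,0,0,0,0,1]]

```text
time_s: 9.25
tool_pos: [0.5987, -0.1288, 0.1435]
tool_rot: [179.9, 0.3, -12.5]
contact_force: [-1.3, -1.1, -2.4]
width: 0.097
```

Request:
drive_tool:
  motion:
    - [[0,0,0,0,0,0,1],[0,0,0,0,0,0,1],[0,0,-0.007,0,0,0,1],[0,0,-0.007,0,0,0,1],[0,0,-0.007,0,0,0,1]]

```text
time_s: 9.75
tool_pos: [0.5962, -0.1282, 0.1512]
tool_rot: [179.9, 0.7, -12.5]
contact_force: [-4.7, 0.4, -5.6]
width: 0.098
```

Request:
drive_tool:
  motion:
    - [[0,0,-0.007,0,0,0,1],[0,0,-0.007,0,0,0,1],[0,0,-0.007,0,0,0,1],[0,0,-0.007,0,0,0,1],[0,0,0,0,0,0,1]]

```text
time_s: 10.25
tool_pos: [0.5925, -0.1273, 0.1609]
tool_rot: [179.9, 1.3, -12.5]
contact_force: [0.2, -0.2, -3.9]
width: 0.099
```

```bash
cat >> h.py <<'E'
def lidangle():
    o=arm.get_obs(); r=R.from_euler("xyz",o["tool_rot"],degrees=True); g=o["tool_pos"]-r.apply([0,0,.008])
    l=C.inv().apply(g-hinge); print("bar in hinge frame",l.round(4),"radius",np.hypot(l[0],l[2]).round(4),"angle",(np.degrees(np.arctan2(l[2],l[0])-np.arctan2(.05,.165))).round(2))
E
python3 -c "
from h import *
lidangle();plan(tcp(handle(15),rotat(15)),rotat(15),5,.01)"
```

```text
bar in hinge frame [ 0.1595 -0.0041  0.0689] radius 0.1737 angle 6.52
t 10.25 pos [ 0.5925 -0.1273  0.1609] rot [179.9   1.3 -12.5] F [ 0.2 -0.2 -3.9] w 0.099
err tool mm [-11.3  -4.1 -22.1] rot [ 0.1 16.3  0.1]
[-0.011, -0.004, -0.022] [0.001, 0.072, 0.0]
[-0.009, -0.004, -0.023] [0.001, 0.072, 0.0]
[-0.003, -0.002, -0.012] [0.0, 0.037, 0.0]
[0.0, 0.0, 0.0] [-0.0, 0.0, 0.0]
[0.0, 0.0, 0.0] [0.0, -0.0, 0.0]
```

It lifts freely now: 17 mm up at about 4 N. I'll follow the arc and turn the tool with the lid.

Request:
drive_tool:
  motion:
    - [[-0.005,0,-0.012,0,0.04,0,1],[-0.005,0,-0.015,0,0.04,0,1],[-0.005,0,-0.017,0,0.04,0,1],[-0.005,0,-0.018,0,0.04,0,1],[-0.005,0,-0.018,0,0.03,0,1]]

```text
time_s: 10.75
tool_pos: [0.5783, -0.1239, 0.1914]
tool_rot: [179.9, -16.2, -12.4]
contact_force: [-2.0, 0.8, -3.4]
width: 0.095
```

```bash
python3 -c "
from h import *
lidangle();plan(tcp(handle(28),rotat(28)),rotat(28),5,.01)"
```

```text
bar in hinge frame [ 0.1425 -0.0038  0.0991] radius 0.1735 angle 17.96
t 10.75 pos [ 0.5783 -0.1239  0.1914] rot [179.9 -16.2 -12.4] F [-2.   0.8 -3.4] w 0.095
err tool mm [-11.5  -3.8 -27.5] rot [ 0.1 11.8  0.1]
[-0.01, -0.003, -0.023] [0.0, 0.044, 0.0]
[-0.008, -0.003, -0.023] [0.0, 0.044, 0.0]
[-0.006, -0.003, -0.024] [0.0, 0.044, 0.0]
[-0.0, -0.0, -0.0] [0.0, 0.0, 0.0]
[0.0, 0.0, 0.0] [-0.0, -0.0, -0.0]
```

Request:
drive_tool:
  motion:
    - [[-0.006,0,-0.018,0,0.032,0,1],[-0.006,0,-0.018,0,0.03,0,1],[-0.006,0,-0.018,0,0.03,0,1],[-0.006,0,-0.018,0,0.03,0,1],[-0.006,0,-0.018,0,0.03,0,1]]

```text
time_s: 11.25
tool_pos: [0.5532, -0.1178, 0.2231]
tool_rot: [179.9, -30.5, -12.4]
contact_force: [-0.7, 3.2, -2.5]
width: 0.098
```

```bash
python3 -c "
from h import *
lidangle();plan(tcp(handle(45),rotat(45)),rotat(45),5,.01)"
```

```text
bar in hinge frame [ 0.1148 -0.0033  0.13  ] radius 0.1734 angle 31.7
t 11.25 pos [ 0.5532 -0.1178  0.2231] rot [179.9 -30.5 -12.4] F [-0.7  3.2 -2.5] w 0.098
err tool mm [-15.7  -3.3 -36.2] rot [ 0.  14.5  0.1]
[-0.01, -0.002, -0.023] [0.0, 0.041, 0.0]
[-0.008, -0.002, -0.023] [0.0, 0.041, 0.0]
[-0.007, -0.002, -0.024] [0.0, 0.041, 0.0]
[-0.005, -0.002, -0.023] [0.0, 0.039, 0.0]
[0.0, 0.0, 0.0] [0.0, 0.0, -0.0]
```

Request:
drive_tool:
  motion:
    - [[-0.006,0,-0.018,0,0.032,0,1],[-0.006,0,-0.018,0,0.032,0,1],[-0.006,0,-0.018,0,0.032,0,1],[-0.005,0,-0.015,0,0.028,0,1],[-0.003,0,-0.01,0,0.018,0,1]]

```text
time_s: 11.75
tool_pos: [0.5253, -0.1111, 0.2454]
tool_rot: [179.9, -43.8, -12.4]
contact_force: [0.8, 7.7, -0.9]
width: 0.097
```

Request:
drive_tool:
  motion:
    - [[0,0,0,0,0,0,1],[0,0,0,0,0,0,1],[0,0,0,0,0,0,1],[0,0,0,0,0,0,1],[0,0,0,0,0,0,1]]

```text
time_s: 12.25
tool_pos: [0.5253, -0.1109, 0.2455]
tool_rot: [179.9, -43.7, -12.4]
contact_force: [-2.3, -0.1, -3.8]
width: 0.097
```

Run:
```python
from h import *
lidangle();plan(tcp(handle(45),rotat(45)),rotat(45),2,.01)
a,_=arm.snapshot("side")
cv2.imwrite("pics/s2.png",a[:,:,::-1])
b,_=arm.snapshot("top");cv2.imwrite("pics/t2.png",b[:,:,::-1])
old=cv2.imread("pics/top0.png")
g=lambda q:(cv2.cvtColor(q,cv2.COLOR_BGR2HSV))
lidangle()
```

```text
bar in hinge frame [ 0.0845 -0.0027  0.1513] radius 0.1733 angle 43.94
t 12.25 pos [ 0.5253 -0.1109  0.2455] rot [179.9 -43.7 -12.4] F [-2.3 -0.1 -3.8] w 0.097
err tool mm [-1.6 -2.7 -2.8] rot [0.  1.3 0.1]
[-0.004, -0.007, -0.007] [0.0, 0.014, 0.001]
[0.0, 0.0, 0.0] [0.0, 0.0, 0.0]
bar in hinge frame [ 0.0845 -0.0027  0.1513] radius 0.1733 angle 43.96
```

View pics/s2.png

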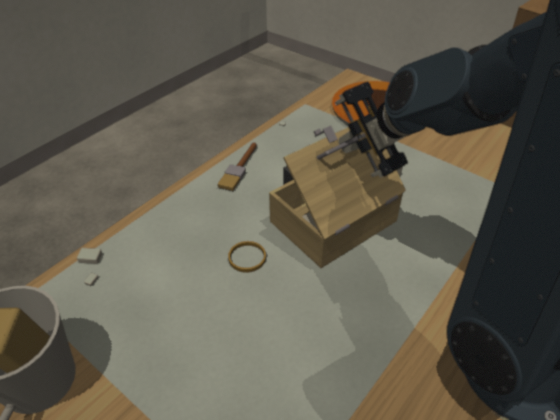

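View pics/t2.png

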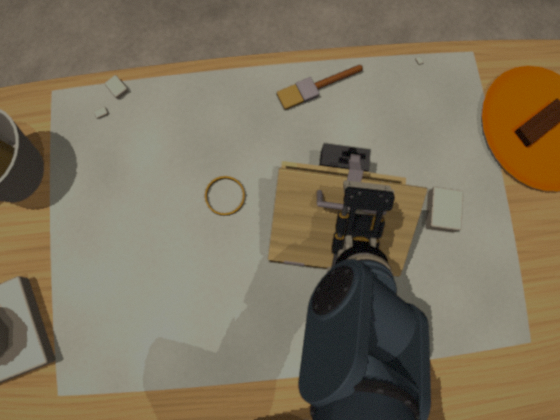

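The lid is open at about 44° and held by the handle. The ring at (225,196) and the block at (446,209) have not moved. One small trim, then hand in.

Request:
drive_tool:
  motion:
    - [[-0.003,0,-0.009,0,0.015,0,1],[0,0,0,0,0,0,1],[0,0,0,0,0,0,1],[0,0,0,0,0,0,1],[0,0,0,0,0,0,1]]

```text
time_s: 12.85
tool_pos: [0.5225, -0.1103, 0.2473]
tool_rot: [179.9, -45.0, -12.4]
contact_force: [-1.3, 0.3, -4.4]
width: 0.102
```

```bash
python3 -c "
from h import *
lidangle();o=arm.get_obs();print(o['contact_force'],o['width'],o['qd'].round(2),o['time_s'])
print(arm.job_done())"
```

```text
bar in hinge frame [ 0.0816 -0.0027  0.1529] radius 0.1733 angle 45.07
[-1.25778197  0.33025916 -4.38564889] 0.10198655453001089 [ 0.03  0.16 -0.18 -1.34  0.18  1.22] 12.85
the job is handed in; nothing more can be done
None
```

The lid is open at about 45° and still held by the bar handle. I handed the job in at 12.85 s.

- **Tug:** Before touching the slide, I tugged the lid by the handle. It stopped hard after about 6.6 mm at 36 N, so the catch had caught.
- **Slide:** I pushed it along +y until it met about 30 N. The picture put its travel at 20–22 mm, too coarse on its own to show it had passed 20 mm. The lid then lifted freely at about 4 N, so the catch was freed.
- **Lift:** I gripped the bar again and raised the lid along its arc. The last check gave 45.1°, with a possible bias of about half a degree. The grip opening was 9–10 mm on the 10 mm bar, and the force was about 4–5 N.
- **Beside the box:** In the top picture taken at about 44°, before a last 1° trim, the plaster block and jar band were at the same pixels as at the start.

**Disagreement:** the top and wrist cameras differed on the box's yaw (about -11° against -13°). I used -12.5°, and the measured arc radius of 173 mm matched the expected 172 mm.

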